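# Hang the keyhole board on its screw

### The arm

A 6-joint arm with a two-finger parallel gripper is mounted at the origin on the work surface. World frame = base frame: x ahead of the robot, y to its left, z up, the work surface at z = 0. Lengths are in m, angles in rad, forces in N, time in s.
With the tool pointing down it reaches from about 0.35 to 0.975 m from the base axis. Payload 4.9 kg.
Tool frame: the origin (TCP) lies at the very end of the fingers, on their centre line; the grasp point (between the pads) lies manip.grip_point_offset behind it (manip.grip_point_offset is the distance from the TCP to the grasp point, in m); z points along the fingers, y is the line along which they close (so a half turn about z gives the same grasp; the last joint's range is limited). The gripper opens to 85 mm and grips with 20 to 120 N. Pads are 22 mm wide; open, the fingers measure 114 mm over their backs; the gripper's body (76 mm by 85 mm) begins 54 mm behind the grasp point. The pads swing forward as they close: fully open they stand 13 mm farther back than shut.
Start: joints at [1.223, 0.053, 1.613, -0, 1.476, -0.119], TCP at [0.142, 0.609, 0.231] pointing down, gripper open.
Joint ranges: [-3.01, 3.01], [-1.01, 2.22], [0.06, 2.58], [-1.02, 4.17], [0.09, 2.62], [-3.14, 3.14]. Speed limits (rad/s): [2.57, 2.57, 3.14, 3.14, 3.14, 3.14].

### API

Orientations are given as a unit quaternion [w, x, y, z].
In Python, from plant import manip gives the robot as it stands.
- The arm moves only by the shell command python3 -m crank 'ROWS' [OPENING]. ROWS is JSON, a list of rows, each an object of numbers: "x", "y", "z": the shift along the tool's x, y, z in cm; "turn": the turn about the tool's z in rad. In form: [{"x": .., "y": .., "z": .., "turn": ..}, ...]. A call has 1 to 5 rows; each row shifts and turns the commanded pose from where the row before left it, along the tool's axes as they then stand; what a row does not reach is not made up. A row lasts 1/10 s, in which the tool goes at most 50 mm and 8.59 degrees, less where a joint would pass 70% of its speed; a pose out of reach is approached as far as the arm can. A call with a gripper value outside its range is refused whole. OPENING is the opening in per cent of the stroke, from 0 (shut) to 100 (fully open), set as the call begins (- or left out, the last holds). The fingers move at their own pace and stop on an object; the grip force is fixed at half the most. Time passes only in rows, so rows that do not move let the fingers close. It gives the time, the measured TCP pose, the force, the opening and the grip force at its end, in the units of the state.
- manip.state(): the state, without advancing time (a new reading comes with each control period).
- manip.grab_frame(name): name is "side" or "top"; returns (picture, depth): 400x640x3 uint8, red, green, blue; 400x640 float32, m along the optical axis (not along the pixel's ray), 0 where there is no reading.
- manip.camera_model(name): a dict with "mtx" (3x3 intrinsics, pixels), "k1" (the pictures are not rectified: a ray, as slopes to the right and down, at radius r is drawn at 1 + k1 r^2 times it, then the intrinsics apply), "world_to_cam" (4x4, takes a point from world to camera coordinates). Camera axes: x right, y down, z forward; pixel columns grow to the right and rows downward; lengths in m; the calibration is good to about 2 mm. A picture is of the moment at which its call begins. camera_model takes no time and is no camera call.
- manip.job_done(): hands the job in; it is judged then, once.
The state is a dict: "time": time; "joint_pos": joint angles; "joint_vel": joint speeds; "joint_efforts": joint torques, N m; "tool_pos": TCP position; "tool_rot": TCP orientation; "contact_force": force on the tool from outside, world axes, zero at the start; "ft_torque": the same for the moment, N m; "gripper_width": opening from 0.0 (shut) to 1.0 (fully open); "grasp_force": force on a finger pad.
Only numpy, scipy, OpenCV 4.12 (cv2) and the standard library are available. Lean on these libraries where they do the work, as an engineer would, in place of code of your own. Each camera call takes 0.05 s, during which the arm holds its last target. There are 200 camera calls.

### The job

Help tidy the kitchen table: the closed dressing bottle stands in the way under the hanging rail, so first move it, keeping it upright, onto the round cork trivet, wholly on it, and let go. Then take the wooden board with the keyhole slot out of the drying rack and hang it on the rail's metal screw: head through the wide part, board down until the screw sits at the top of the narrow slot, hanging straight when you let go. Leave everything else where it is.

Things in the scene. Friction and masses are not known exactly. Their poses are not given: they have to be found in the camera images.
- rail: Fixed wooden hanging rail (mm). Origin on the table below the middle of the bar's hanging face; +x points level out of that face (side with the fittings, away from the robot), y along the bar, z up. Bar x -24 to 0, y +-192, z 186 to 214. Posts 24 wide at y +-180, behind the face; feet 30 wide, 12 high, x -70 to +50. Fittings at z 200, y -100, 0, +100 in shuffled order: screw, steel hook, wooden peg.
- screw_seat (a point): (mm) The fixed steel screw (only it fits the keyhole): point on its axis, 6.5 out of the rail's face, 200 above the table, where the board hangs. Axes as the rail's: +x along the screw, out of the face. Shank 6 diameter, 13 long from face to back of head; head 15 diameter, 4 thick, ending 17 out of the face.
- hook: Fixed steel hook on the rail, 37 mm out of the face, tip 11 mm above its axis; the whisk hangs on it. Origin on the rail's face at its axis, axes as the rail's.
- peg: Fixed wooden coat peg on the rail with a 30 mm diameter knob, 35 mm out of the face, too big for the keyhole. Origin on the rail's face at its axis, axes as the rail's.
- board: Keyhole board: loose wood, 9 mm thick (x), 120 wide (y), 175 high (z), 0.10 to 0.17 kg, upright in a rack slot, the widest and tallest there. Origin at the middle of its lower edge. Centred keyhole right through: round entry 24 diameter, centre 90 above the origin, and from it a slot 10 wide straight up, with sloping shoulders, ending 124 above the origin, 51 below the top edge. Both faces alike.
- board_entry (a point): Centre of the keyhole's round entry, mid-thickness, 90 above the board's origin.
- board_slot (a point): Point near the slot's upper end where the screw's axis lies when the board hangs, mid-thickness, 121 above the board's origin. Hung, it coincides with screw_seat.
- board_hole: Bystander: smaller board of the same wood, 9 x 95 wide x 150 high, upright in the rack, with only a round hole of 10 diameter, 25 below its top edge. Origin at the middle of the lower edge, axes as the keyhole board's.
- board_plain: Bystander: board of the same wood, 9 x 80 wide x 135 high, no hole, upright in the rack. Origin at the middle of the lower edge, axes as the keyhole board's.
- rack: Fixed wooden drying rack, base 140 (x) by 100 mm (y), 12 thick, origin under its centre. Three slots at x -45, 0, +45, each between dowels 8 diameter at y +-30, tops 72 above the table, with 1.5 play either side of a board (board planes square to x); lower edges rest on the base, boards in shuffled order.
- bottle: Closed dressing bottle, green glass, paper label, 160 mm high, 0.25 to 0.5 kg, upright on the table close in front of the rail below the screw. Body 60 diameter up to 90, tapering to a neck 28 diameter at 122; black cap 34 diameter from 128 to 160. Origin at the centre of its underside, z up.
- trivet: Fixed round cork trivet, 110 mm diameter, 8 mm high, flat on the table beyond the rack. Origin at the centre of its underside.
- whisk: Bystander: loose small steel whisk, hanging by its loop on the hook; about 155 long, 44 wide. Origin on the hook's axis, level with it; it reaches 150 below.
- mill: Bystander: loose wooden pepper mill, 48 diameter, 170 high, in front of the rail. Origin at the centre of its underside.
- jar: Bystander: loose glass jar with a metal cap, 56 diameter, 85 high. Origin at the centre of its underside.
- mug: Bystander: loose white cup, 68 diameter, 85 high, beside the rack. Origin at the centre of its underside.
Things that resemble listed ones, but are neither listed nor needed, are in the scene too. What is shaped like the board but blue or red is not meant.

How it is judged:
On the way, in this order (a step that is already met when the one before it is completed fails the run):
1. the bottle stands released on the cork trivet (horizontal distance between bottle and trivet below 0.025 m and angle between bottle's own z axis and vertical below 0.08 rad and z of bottle in the frame of trivet between 0.005 and 0.011 m and linear speed of bottle below 0.02 m/s and contact force between the fingers and bottle below 0.1 N), for 0.2 s.
2. the keyhole board hangs on the screw, released (distance between board_slot and screw_seat below 0.006 m and angle between board's own z axis and vertical below 0.12 rad and angle between the x axis of board and the x axis of rail, either way round below 0.15 rad and linear speed of board below 0.03 m/s and contact force between the fingers and board below 0.1 N), for 0.2 s.
At the end, for the whole second after the job is handed in: Bottle upright (0.08 rad), still, on the trivet, its axis within 25 mm of the trivet centre. Keyhole board at rest on the screw: slot point within 6 mm of screw_seat, upright within 0.12 rad, square to the rail within 0.15 rad. Both released (all of step 1 and all of step 2); the robot touches nothing.
It fails at once if the bottle is tipped by more than 0.5 rad (angle between bottle's own z axis and vertical above 0.5 rad).
It fails at once if a bystander (other boards, jar, mill, cup, whisk) is moved by more than 35 mm (distance of any of board_hole, board_plain, jar, mill, mug, whisk from where it was at the start of the episode above 0.035 m).
It also fails if it takes over 64 s, if anything falls off the work surface, if the arm or the gripper's body presses on something with over 40 N, if the wrist force passes 120 N, or if a joint passes its speed limit or range.

## Working session

There is one attempt and no reset: what is moved stays moved. The work goes in short steps, Python scripts to look and compute and a shell command to move; the robot and the scene stay as the last step left them, time stands still between calls to the robot, and variables do not carry over. Pictures are saved under pics/ and viewed, at most 10 in all, crops included, and the job is handed in when it is done.

```bash
ls; mkdir -p pics; cat > h.py <<'E'
import numpy as np,cv2
from plant import manip
from scipy.spatial.transform import Rotation as R
def grab(n,f):
    p,d=manip.grab_frame(n); np.savez(f'{f}.npz',p=p,d=d); cv2.imwrite(f'pics/{f}.png',p[:,:,::-1]); return p,d
def cloud(n,d):
    c=manip.camera_model(n);K=np.array(c['mtx']);T=np.linalg.inv(np.array(c['world_to_cam']))
    v,u=np.mgrid[:400,:640].astype(np.float32)
    q=cv2.undistortPoints(np.stack([u.ravel(),v.ravel()],1)[:,None].astype(np.float64),K,np.array([c['k1'],0,0,0.]))[:,0]
    z=d.ravel();P=np.stack([q[:,0]*z,q[:,1]*z,z],1)
    W=P@T[:3,:3].T+T[:3,3]; W[z==0]=np.nan
    return W.reshape(400,640,3)
E
python3 - <<'E'
from h import *
print(manip.state(),manip.grip_point_offset)
for n in('side','top'):
    p,d=grab(n,n+'0');print(manip.camera_model(n))
E
```

```text
pics
{'time': 0.0, 'joint_pos': array([ 1.22302451e+00,  5.33541064e-02,  1.61433962e+00, -1.12744488e-05,
        1.47598892e+00, -1.19009180e-01]), 'joint_vel': array([-4.68829055e-04, -1.99594821e-03,  1.01983312e-03, -6.85763562e-05,
        1.33858160e-03, -8.98848338e-04]), 'joint_efforts': array([-9.09307764e-04, -3.93668675e+01, -3.70179713e+01, -8.69686505e-05,
        6.86953063e-03,  3.91529966e-06]), 'tool_pos': array([0.14152146, 0.60810947, 0.23003747]), 'tool_rot': array([-2.36224990e-04,  1.14131474e-01,  9.93465105e-01, -1.01796261e-03]), 'contact_force': array([-0.68727593,  0.13100645,  0.41086359]), 'ft_torque': array([ 0.022467  , -0.00239299,  0.02020698]), 'grasp_force': 0.0, 'gripper_width': 0.9998043167707712} 0.0187
{'mtx': array([[366.31095437,   0.        , 312.516749  ],
       [  0.        , 366.31095437, 199.71283312],
       [  0.        ,   0.        ,   1.        ]]), 'k1': -0.043430710844932156, 'world_to_cam': array([[ 0.92017688, -0.39125027,  0.01406198, -0.41458588],
       [-0.21035004, -0.52437469, -0.82509638,  0.22519182],
       [ 0.33019293,  0.75627668, -0.56481698,  0.80153941],
       [ 0.        ,  0.        ,  0.        ,  1.        ]])}
{'mtx': array([[465.0383081 ,   0.        , 320.0459635 ],
       [  0.        , 465.0383081 , 205.17441527],
       [  0.        ,   0.        ,   1.        ]]), 'k1': -0.01529375350598241, 'world_to_cam': array([[-0.10282263, -0.9946829 ,  0.00578202,  0.04424088],
       [-0.96992801,  0.09897109, -0.22236092,  0.50375081],
       [ 0.22060635, -0.02847188, -0.97494727,  1.1912618 ],
       [ 0.        ,  0.        ,  0.        ,  1.        ]])}
```

View pics/side0.png

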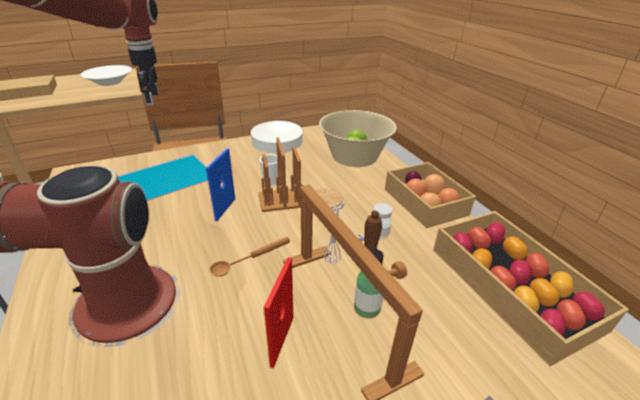

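View pics/top0.png

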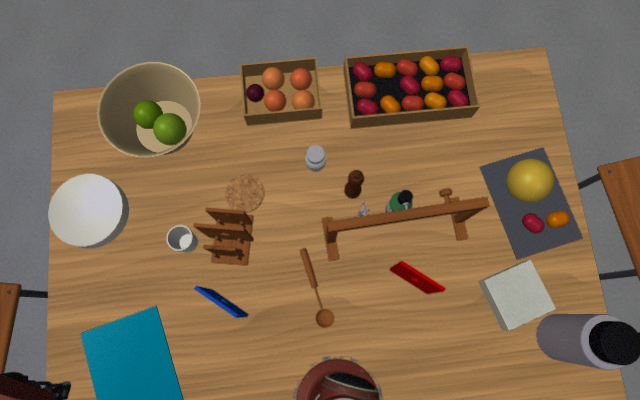

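Side view: bottle (369,290) under the rail, mill (373,235), jar (382,218), whisk (335,235), peg (398,269), rack (280,180). Top view: bottle (401,201), mill (354,184), trivet (245,193), rack (228,238), mug (180,238), jar (316,157), and red and blue decoys at (417,277) and (220,301). Candidates for the board are the three rack boards at about (228,214), (222,228) and (230,250). Candidates for the bottle are the green bottle (401,201) and the mill (354,184).

```bash
python3 - <<'E'
from h import *
p,d=np.load('top0.npz').values(); W=cloud('top',d)
def box(a,b,c,e,zl,zh):
    w=W[b:e,a:c].reshape(-1,3);w=w[(w[:,2]>zl)&(w[:,2]<zh)];return w
# rail top
w=box(320,190,495,240,.203,.225)
r=cv2.minAreaRect(w[:,:2].astype(np.float32)*1000);print('rail',len(w),r,np.median(w[:,2]),cv2.boxPoints(r))
for n,b in dict(cap=(385,180,420,215,.15,.175),mill=(335,160,370,200,.155,.19),triv=(215,165,275,212,.003,.014),jar=(300,140,330,172,.075,.095),mug=(160,220,200,255,.07,.095),rackbase=(205,205,260,270,.008,.016),peg=(435,180,460,203,.16,.225)).items():
    w=box(*b);c,rr=cv2.minEnclosingCircle(w[:,:2].astype(np.float32)*1000) if len(w) else (0,0);print(n,len(w),c,rr,np.nanmedian(w,0),cv2.minAreaRect(w[:,:2].astype(np.float32)*1000) if len(w) else 0)
w=box(190,200,265,265,.1,.25)
from scipy.cluster.hierarchy import fcluster,linkage
l=fcluster(linkage(w[:,:2]),.012,'distance')
for i in set(l):
    q=w[l==i]
    if len(q)>8:
        t=q[q[:,2]>q[:,2].max()-.012];print('board',len(q),q[:,2].max(),cv2.minAreaRect(t[:,:2].astype(np.float32)*1000))
q,dd=np.load('side0.npz').values()
a=cv2.resize(p[165:275,190:290],None,fx=4,fy=4,interpolation=2);b=cv2.resize(q[130:220,245:320],None,fx=5,fy=440/90,interpolation=2)
cv2.imwrite('pics/c1.png',np.hstack([a,b])[:,:,::-1])
E
```

```text
rail 1849 ((446.23345947265625, -205.68899536132812), (60.306583404541016, 382.1196594238281), 3.1756813526153564) 0.21275480724390783 [[ 405.54218   -16.592985]
 [ 426.71075  -398.12585 ]
 [ 486.92474  -394.785   ]
 [ 465.75616   -13.252136]]
cap 133 (484.2281799316406, -217.42465209960938) 16.37637710571289 [ 0.48307056 -0.21685436  0.15874616] ((484.5408020019531, -217.0430145263672), (28.49608612060547, 31.994739532470703), 71.11054992675781)
mill 45 (550.8800048828125, -104.77005004882812) 9.34725570678711 [ 0.55032091 -0.10371474  0.16375291] ((551.1189575195312, -105.32359313964844), (17.55609893798828, 16.62377166748047), 83.9046401977539)
triv 1182 (589.3756713867188, 195.08363342285156) 99.62266540527344 [0.57443798 0.19754263 0.00700054] ((588.8067016601562, 198.56710815429688), (167.99208068847656, 135.8444061279297), 85.30184936523438)
jar 262 (642.6378173828125, -8.3724946975708) 25.50662612915039 [ 0.6409034  -0.00883859  0.08389928] ((641.755859375, -9.075702667236328), (47.575897216796875, 48.63536834716797), 16.346162796020508)
mug 195 (450.8125915527344, 363.537963
[... 268 characters left out ...]
] ((457.7898254394531, 231.90957641601562), (125.25093841552734, 166.7940216064453), 84.17351531982422)
peg 132 (461.11639404296875, -308.17791748046875) 26.079492568969727 [ 0.46798416 -0.30170582  0.20773763] ((461.11053466796875, -306.9945373535156), (46.53437423706055, 28.85251235961914), 22.086284637451172)
board 191 0.154368408380545 ((404.00927734375, 249.16372680664062), (78.49720764160156, 9.335055351257324), 78.90116882324219)
board 328 0.1667413166523395 ((491.9302978515625, 228.37876892089844), (94.48894500732422, 10.439366340637207), 79.53083801269531)
board 460 0.1925082302832668 ((448.77099609375, 240.92869567871094), (120.10977935791016, 9.942992210388184), 78.96312713623047)
```

View pics/c1.png

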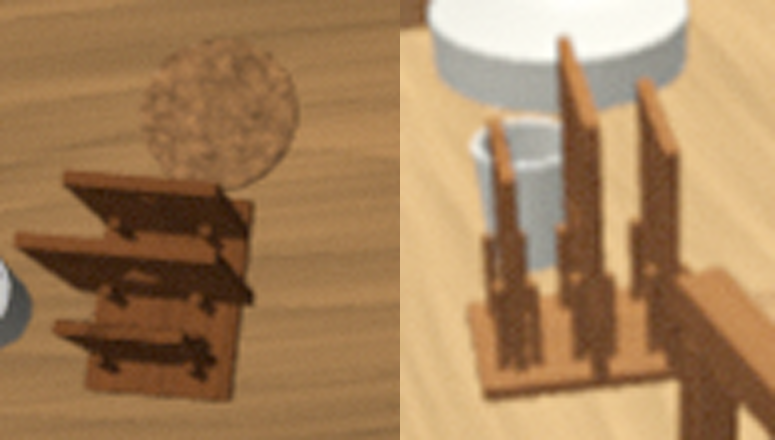

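The crop shows that the middle rack board is the widest (120 mm) and tallest, at top px (222,228), so it is the keyhole board. The other two measure 94 and 78 mm. Next I'll refine the rail and trivet.

```bash
python3 - <<'E'
from h import *
from scipy.optimize import least_squares
p,d=np.load('top0.npz').values(); W=cloud('top',d)
w=W[190:240,325:495].reshape(-1,3);w=w[(w[:,2]>.207)&(w[:,2]<.22)]
vx,vy,x0,y0=cv2.fitLine(w[:,:2].astype(np.float32),cv2.DIST_HUBER,0,.003,.001).ravel();
if vy<0: vx,vy=-vx,-vy
n=np.array([vy,-vx]);t=np.array([vx,vy]);s=(w[:,:2]-[x0,y0])@n;u=(w[:,:2]-[x0,y0])@t
k=abs(s)<.02
print('normal yaw deg',np.degrees(np.arctan2(n[1],n[0])))
print('s pct',np.percentile(s[k],[0,1,5,50,95,99,100]),'u',np.percentile(u[k],[0,.5,99.5,100]))
# yaw by edges: per-u bins
B=np.linspace(u[k].min()+.01,u[k].max()-.01,25);hi=[];lo=[];mid=[]
for a,b in zip(B[:-1],B[1:]):
    q=s[k&(u>a)&(u<b)]
    if len(q)>5: hi.append(np.percentile(q,97));lo.append(np.percentile(q,3));mid.append((a+b)/2)
print('slopes',np.polyfit(mid,hi,1),np.polyfit(mid,lo,1))
um=(u[k].min()+u[k].max())/2; sm=(np.median(hi)+np.median(lo))/2
o=np.array([x0,y0])+um*t+(sm+.012)*n; print('rail origin',o,'width',np.median(hi)-np.median(lo))
th=[ (np.array([.484,-.217])-o)@n,(np.array([.484,-.217])-o)@t];print('bottle in rail',th)
w=W[165:212,215:275].reshape(-1,3);q=p[165:212,215:275].reshape(-1,3)
k=(w[:,2]>.004)&(w[:,2]<.014)&(w[:,0]>.53)&(w[:,0]<.66)
X=w[k,:2];hull=cv2.convexHull((X*1000).astype(np.float32))[:,0]
print('triv',cv2.minEnclosingCircle(hull),X.min(0),X.max(0))
E
```

```text
normal yaw deg 3.3789601
s pct [-0.01223548 -0.01144379 -0.0106233   0.00025472  0.01138393  0.01252563
  0.01512889] u [-0.15774227 -0.1546897   0.22251403  0.22438967]
slopes [0.00366337 0.01161483] [ 0.00170949 -0.01096327]
rail origin [ 0.44054499 -0.20597864] width 0.022579586977142525
bottle in rail [np.float64(0.04272986794107871), np.float64(-0.01356343155746736)]
triv ((592.3088989257812, 191.00759887695312), 94.6163558959961) [0.53057085 0.11001457] [0.6597456  0.28096329]
```

```bash
cat >> h.py <<'E'
def pix(n,u,v,z):
    c=manip.camera_model(n);T=np.linalg.inv(np.array(c['world_to_cam']))
    q=cv2.undistortPoints(np.array([[[u,v]]],float),np.array(c['mtx']),np.array([c['k1'],0,0,0.]))[0,0]
    r=T[:3,:3]@[q[0],q[1],1];return T[:3,3]+r*(z-T[2,3])/r[2]
def pose():
    s=manip.state();M=R.from_quat(np.roll(s['tool_rot'],-1)).as_matrix();return s,s['tool_pos'],M,np.degrees(np.arctan2(M[1,1],M[0,1]))
def go(x,y,z,yaw=None):
    """rows: shift (cm) in present tool axes to target; and after turning"""
    s,p,M,a=pose();D=np.array([x,y,z])-p
    print('t',round(s['time'],2),'p',p.round(4),'yaw',a.round(2),'w',round(s['gripper_width'],3),'now-axes cm',(M.T@D*100).round(2),'|',(np.linalg.norm(D)*100).round(1))
    if yaw is not None:
        t=-np.radians((yaw-a+180)%360-180);M2=M@R.from_euler('z',t).as_matrix();print('turn',round(t,4),'axes after cm',(M2.T@D*100).round(2))
E
python3 - <<'E'
from h import *
print(pix('top',245,193.4,.008))
go(.484,-.217,.25,93.2)
E
```

```text
[0.57169698 0.19706707 0.008     ]
t 0.1 p [0.1416 0.6082 0.2302] yaw 76.89 w 0.997 now-axes cm [-52.07 -72.6   -1.86] | 89.4
turn -0.2846 axes after cm [-29.58 -84.3   -1.86]
```

```bash
python3 -m crank '[{"z":-3.5,"turn":-0.1423},{"z":-3.5,"turn":-0.1423},{"x":-5},{"x":-5},{"x":-5}]' 65
python3 -m crank '[{"x":-5},{"x":-5},{"x":-4.6},{"y":-5},{"y":-5}]'
python3 -m crank '[{"y":-5},{"y":-5},{"y":-5},{"y":-5},{"y":-5}]'
python3 -m crank '[{"y":-5},{"y":-5},{"y":-5},{"y":-5},{"y":-5}]'
python3 -m crank '[{"y":-5},{"y":-5},{"y":-5},{"y":-5},{"y":-4.3}]'
python3 -c "
from h import *
go(.484,-.217,.142,93.2)"
```

```text
t 0.1 p [0.1416 0.6082 0.2302] yaw 76.89 w 0.997 now-axes cm [-52.07 -72.58   8.94] | 89.8
turn -0.2846 axes after cm [-29.59 -84.29   8.94]schema error: expected keys x, y, z, turn
schema error: expected keys x, y, z, turn
schema error: expected keys x, y, z, turn
schema error: expected keys x, y, z, turn
schema error: expected keys x, y, z, turn
```

All four keys are needed in every row.

```bash
python3 -m crank '[{"x":0,"y":0,"z":-3.5,"turn":-0.1423},{"x":0,"y":0,"z":-3.5,"turn":-0.1423},{"x":-5,"y":0,"z":0,"turn":0},{"x":-5,"y":0,"z":0,"turn":0},{"x":-5,"y":0,"z":0,"turn":0}]' 65
python3 -m crank '[{"x":-5,"y":0,"z":0,"turn":0},{"x":-5,"y":0,"z":0,"turn":0},{"x":-4.6,"y":0,"z":0,"turn":0},{"x":0,"y":-5,"z":0,"turn":0},{"x":0,"y":-5,"z":0,"turn":0}]'
python3 -m crank '[{"x":0,"y":-5,"z":0,"turn":0},{"x":0,"y":-5,"z":0,"turn":0},{"x":0,"y":-5,"z":0,"turn":0},{"x":0,"y":-5,"z":0,"turn":0},{"x":0,"y":-5,"z":0,"turn":0}]'
python3 -m crank '[{"x":0,"y":-5,"z":0,"turn":0},{"x":0,"y":-5,"z":0,"turn":0},{"x":0,"y":-5,"z":0,"turn":0},{"x":0,"y":-5,"z":0,"turn":0},{"x":0,"y":-5,"z":0,"turn":0}]'
python3 -m crank '[{"x":0,"y":-5,"z":0,"turn":0},{"x":0,"y":-5,"z":0,"turn":0},{"x":0,"y":-5,"z":0,"turn":0},{"x":0,"y":-5,"z":0,"turn":0},{"x":0,"y":-4.3,"z":0,"turn":0}]'
python3 -c "
from h import *
go(.484,-.217,.142,93.2)"
```

```text
time: 0.6
tool_pos: [0.2927, 0.6171, 0.3014]
tool_rot: [0.0, -0.028, 1.0, 0.0]
contact_force: [-0.5, 0.0, -0.6]
gripper_width: 0.648
grasp_force: 0.0
time: 1.1
tool_pos: [0.4445, 0.5243, 0.2954]
tool_rot: [-0.003, -0.028, 1.0, -0.003]
contact_force: [-0.4, -0.3, 0.7]
gripper_width: 0.652
grasp_force: 0.0
time: 1.6
tool_pos: [0.4563, 0.2738, 0.3007]
tool_rot: [-0.0, -0.028, 1.0, -0.0]
contact_force: [0.7, -1.0, 0.1]
gripper_width: 0.646
grasp_force: 0.0
time: 2.1
tool_pos: [0.4702, 0.0243, 0.301]
tool_rot: [-0.0, -0.028, 1.0, 0.0]
contact_force: [0.2, 0.5, -0.8]
gripper_width: 0.651
grasp_force: 0.0
time: 2.6
tool_pos: [0.4837, -0.2189, 0.3008]
tool_rot: [-0.0, -0.027, 1.0, 0.0]
contact_force: [0.2, 0.1, -0.2]
gripper_width: 0.65
grasp_force: 0.0
t 2.6 p [ 0.4837 -0.2189  0.3008] yaw 93.13 w 0.65 now-axes cm [-0.05  0.18 15.88] | 15.9
turn -0.0013 axes after cm [-0.05  0.18 15.88]
```

```bash
python3 -m crank '[{"x":-0.2,"y":0.2,"z":5,"turn":0},{"x":0,"y":0,"z":4,"turn":0},{"x":0,"y":0,"z":3,"turn":0},{"x":0,"y":0,"z":2,"turn":0},{"x":0,"y":0,"z":1.9,"turn":0}]'
python3 -m crank '[{"x":0,"y":0,"z":0,"turn":0},{"x":0,"y":0,"z":0,"turn":0},{"x":0,"y":0,"z":0,"turn":0},{"x":0,"y":0,"z":0,"turn":0},{"x":0,"y":0,"z":0,"turn":0}]' 20
python3 -m crank '[{"x":0,"y":0,"z":0,"turn":0},{"x":0,"y":0,"z":0,"turn":0}]'
```

```text
time: 3.1
tool_pos: [0.4852, -0.2139, 0.1401]
tool_rot: [-0.001, -0.028, 1.0, 0.001]
contact_force: [0.6, 0.5, 0.8]
gripper_width: 0.648
grasp_force: 0.0
time: 3.6
tool_pos: [0.4863, -0.2144, 0.1428]
tool_rot: [0.0, -0.028, 1.0, -0.0]
contact_force: [0.4, -0.2, -3.9]
gripper_width: 0.373
grasp_force: 59.7
time: 3.8
tool_pos: [0.4862, -0.2144, 0.1425]
tool_rot: [0.0, -0.028, 1.0, -0.0]
contact_force: [0.4, -0.4, -4.6]
gripper_width: 0.379
grasp_force: 59.7
```

```bash
python3 -m crank '[{"x":0,"y":0,"z":-0.5,"turn":0},{"x":-0.5,"y":0,"z":-0.5,"turn":0},{"x":-1.5,"y":0,"z":-0.5,"turn":0},{"x":-2,"y":0,"z":-1,"turn":0},{"x":-1,"y":0,"z":-2,"turn":0}]'
python3 -m crank '[{"x":0,"y":0,"z":-3,"turn":0},{"x":0,"y":0,"z":-4,"turn":0},{"x":0,"y":0,"z":-4,"turn":0},{"x":0,"y":0,"z":-3,"turn":0},{"x":0,"y":0,"z":-2,"turn":0}]'
python3 -c "
from h import *
go(.572,.197,.35,93.2)"
```

```text
time: 4.3
tool_pos: [0.5367, -0.211, 0.1866]
tool_rot: [-0.001, -0.028, 1.0, 0.001]
contact_force: [-0.4, 0.1, -3.7]
gripper_width: 0.379
grasp_force: 60.1
time: 4.8
tool_pos: [0.5371, -0.2119, 0.3518]
tool_rot: [0.002, -0.028, 1.0, -0.001]
contact_force: [0.9, -0.1, -3.2]
gripper_width: 0.373
grasp_force: 60.2
t 4.8 p [ 0.5371 -0.2119  0.3518] yaw 93.21 w 0.373 now-axes cm [-5.77 40.63  0.09] | 41.0
turn 0.0001 axes after cm [-5.76 40.63  0.09]
```

```bash
python3 -m crank '[{"x":-0.6,"y":2,"z":0,"turn":0},{"x":-0.6,"y":3.5,"z":0,"turn":0},{"x":-0.6,"y":4.5,"z":0,"turn":0},{"x":-0.6,"y":4.5,"z":0,"turn":0},{"x":-0.6,"y":4.5,"z":0,"turn":0}]'
python3 -m crank '[{"x":-0.6,"y":4.5,"z":0,"turn":0},{"x":-0.6,"y":4.5,"z":0,"turn":0},{"x":-0.6,"y":4.5,"z":0,"turn":0},{"x":-0.6,"y":4,"z":0,"turn":0},{"x":-0.3,"y":2.5,"z":0,"turn":0}]'
python3 -m crank '[{"x":0,"y":1.6,"z":0,"turn":0},{"x":0,"y":0,"z":0,"turn":0},{"x":0,"y":0,"z":0,"turn":0}]'
python3 -c "
from h import *
grab('top','top1');p,d=grab('side','side1')
go(.572,.197,.1505,93.2)"
```

```text
time: 5.3
tool_pos: [0.5557, -0.0185, 0.3481]
tool_rot: [0.001, -0.028, 1.0, -0.0]
contact_force: [0.5, 0.1, -4.3]
gripper_width: 0.374
grasp_force: 60.4
time: 5.8
tool_pos: [0.5713, 0.1842, 0.3479]
tool_rot: [0.0, -0.029, 1.0, 0.001]
contact_force: [-0.5, -0.5, -4.1]
gripper_width: 0.373
grasp_force: 60.5
time: 6.1
tool_pos: [0.5705, 0.1965, 0.3476]
tool_rot: [0.0, -0.028, 1.0, -0.0]
contact_force: [-0.3, -0.2, -4.5]
gripper_width: 0.374
grasp_force: 60.5
t 6.2 p [0.5706 0.1959 0.3476] yaw 93.12 w 0.372 now-axes cm [-0.14  0.12 19.71] | 19.7
turn -0.0015 axes after cm [-0.15  0.12 19.71]
```

View pics/side1.png

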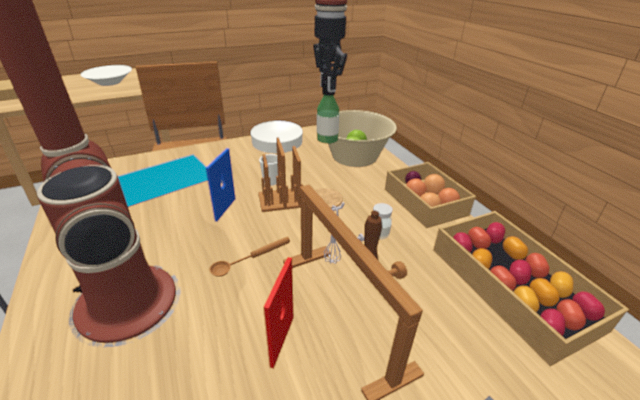

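The bottle hangs upright in the gripper at (327,118) with nothing else disturbed. Lowering it onto the trivet.

```bash
python3 -m crank '[{"x":-0.1,"y":0.1,"z":3,"turn":0},{"x":0,"y":0,"z":4.5,"turn":0},{"x":0,"y":0,"z":4.5,"turn":0},{"x":0,"y":0,"z":3.5,"turn":0},{"x":0,"y":0,"z":2,"turn":0}]'
python3 -m crank '[{"x":0,"y":0,"z":1,"turn":0},{"x":0,"y":0,"z":0.5,"turn":0},{"x":0,"y":0,"z":0.4,"turn":0},{"x":0,"y":0,"z":0.2,"turn":0},{"x":0,"y":0,"z":0,"turn":0}]'
python3 -c "
from h import *
go(.572,.197,.1505,93.2);print(manip.state()['contact_force'])"
```

```text
time: 6.7
tool_pos: [0.5693, 0.1961, 0.168]
tool_rot: [-0.003, -0.027, 1.0, -0.001]
contact_force: [-0.4, 0.2, -4.2]
gripper_width: 0.377
grasp_force: 60.5
time: 7.2
tool_pos: [0.572, 0.1981, 0.1526]
tool_rot: [0.001, -0.028, 1.0, 0.0]
contact_force: [0.0, -0.0, -4.2]
gripper_width: 0.373
grasp_force: 60.5
t 7.2 p [0.572  0.1981 0.1526] yaw 93.19 w 0.373 now-axes cm [ 0.   -0.11  0.21] | 0.2
turn -0.0001 axes after cm [ 0.   -0.11  0.21]
[ 2.97488903e-03 -3.54646919e-02 -4.19013923e+00]
```

```bash
python3 -m crank '[{"x":0,"y":-0.1,"z":0.1,"turn":0},{"x":0,"y":0,"z":0.1,"turn":0},{"x":0,"y":0,"z":0.05,"turn":0},{"x":0,"y":0,"z":0,"turn":0}]'
python3 -m crank '[{"x":0,"y":0,"z":0,"turn":0},{"x":0,"y":0,"z":0,"turn":0}]'
```

```text
time: 7.6
tool_pos: [0.5714, 0.1971, 0.149]
tool_rot: [0.0, -0.028, 1.0, 0.0]
contact_force: [-0.8, 0.6, -3.6]
gripper_width: 0.376
grasp_force: 60.5
time: 7.8
tool_pos: [0.5715, 0.1971, 0.149]
tool_rot: [0.0, -0.028, 1.0, 0.0]
contact_force: [-1.4, 0.5, -3.8]
gripper_width: 0.376
grasp_force: 60.5
```

```bash
for i in 1 2; do python3 -m crank '[{"x":0,"y":0,"z":0.1,"turn":0},{"x":0,"y":0,"z":0,"turn":0},{"x":0,"y":0,"z":0,"turn":0}]' | egrep 'pos|contact'; done; python3 - <<'E'
from h import *
p,d=grab('side','side2')
cv2.imwrite('pics/c2.png',cv2.resize(p[110:230,230:390],None,fx=5,fy=5,interpolation=2)[:,:,::-1])
E
```

```text
tool_pos: [0.572, 0.1971, 0.1489]
contact_force: [-0.5, -1.7, 1.2]
tool_pos: [0.5725, 0.1971, 0.1489]
contact_force: [-0.9, -1.4, 5.5]
```

View pics/c2.png

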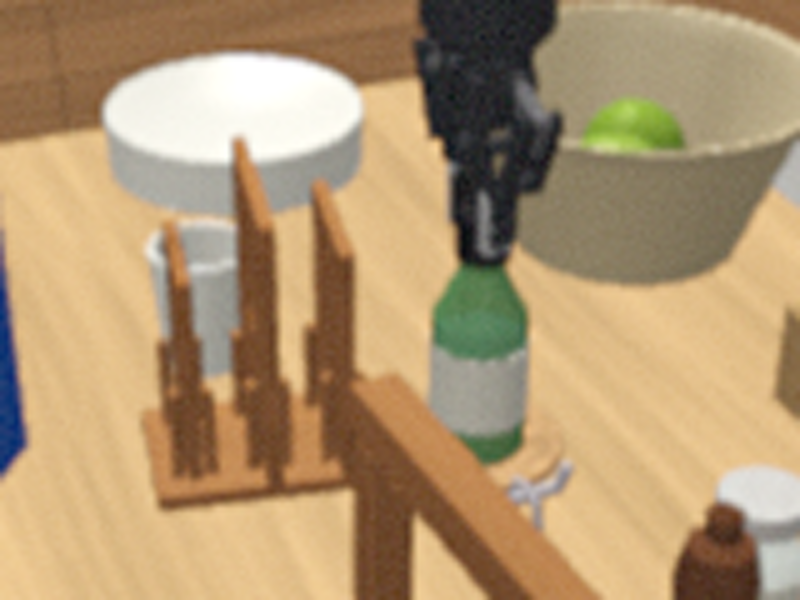

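Contact is made (5.5 N upward) and the bottle stands upright on the trivet at crop (480,450). Releasing it, then rising and turning for the board.

```bash
python3 -m crank '[{"x":0,"y":0,"z":-0.1,"turn":0},{"x":0,"y":0,"z":0,"turn":0},{"x":0,"y":0,"z":0,"turn":0},{"x":0,"y":0,"z":0,"turn":0},{"x":0,"y":0,"z":0,"turn":0}]' 65
python3 -m crank '[{"x":0,"y":0,"z":-1,"turn":0},{"x":0,"y":0,"z":-3,"turn":0},{"x":0,"y":0,"z":-4,"turn":0},{"x":0,"y":0,"z":-4,"turn":0},{"x":0,"y":0,"z":-3,"turn":0}]'
python3 -m crank '[{"x":5,"y":0,"z":0,"turn":0.14},{"x":0,"y":0,"z":0,"turn":0.14},{"x":0,"y":0,"z":0,"turn":0.14},{"x":0,"y":0,"z":0,"turn":0.14},{"x":0,"y":0,"z":0,"turn":0.14}]'
python3 -m crank '[{"x":0,"y":0,"z":0,"turn":0.14},{"x":0,"y":0,"z":0,"turn":0.14},{"x":0,"y":0,"z":0,"turn":0.14},{"x":0,"y":0,"z":0,"turn":0.14},{"x":0,"y":0,"z":0,"turn":0.14}]'
python3 -m crank '[{"x":0,"y":0,"z":0,"turn":0.14},{"x":0,"y":0,"z":0,"turn":0.14},{"x":0,"y":0,"z":0,"turn":0.14}]'
python3 - <<'E'
from h import *
go(.449,.241,.157,-11)
p,d=grab('top','top2');W=cloud('top',d)
w=W.reshape(-1,3);k=(w[:,2]>.15)&(w[:,2]<.175)&(np.hypot(w[:,0]-.572,w[:,1]-.197)<.04);print('cap',k.sum(),np.median(w[k],0))
go(.449,.241,.157,-11)
cv2.imwrite('pics/c3.png',cv2.resize(p[150:270,190:350],None,fx=5,fy=5,interpolation=2)[:,:,::-1])
cv2.imwrite('pics/c4.png',cv2.resize(p[180:240,350:430],None,fx=10,fy=10,interpolation=2)[:,:,::-1])
E
```

```text
time: 8.95
tool_pos: [0.5713, 0.197, 0.1476]
tool_rot: [-0.0, -0.028, 1.0, -0.0]
contact_force: [0.5, 0.5, -0.1]
gripper_width: 0.651
grasp_force: 0.0
time: 9.45
tool_pos: [0.572, 0.1972, 0.3021]
tool_rot: [0.002, -0.028, 1.0, 0.0]
contact_force: [0.3, 0.4, 0.7]
gripper_width: 0.65
grasp_force: 0.0
time: 9.95
tool_pos: [0.5214, 0.1943, 0.2989]
tool_rot: [0.001, 0.319, 0.948, 0.0]
contact_force: [-0.3, 0.4, -0.8]
gripper_width: 0.645
grasp_force: 0.0
time: 10.45
tool_pos: [0.5215, 0.1943, 0.2988]
tool_rot: [0.0, 0.625, 0.781, 0.0]
contact_force: [0.4, -0.2, 0.1]
gripper_width: 0.648
grasp_force: 0.0
time: 10.75
tool_pos: [0.5215, 0.1942, 0.2988]
tool_rot: [0.0, 0.774, 0.633, 0.0]
contact_force: [0.3, -0.3, 0.0]
gripper_width: 0.649
grasp_force: 0.0
t 10.75 p [0.5215 0.1942 0.2988] yaw -11.41 w 0.649 now-axes cm [ 3.14 -8.04 14.18] | 16.6
turn -0.0072 axes after cm [ 3.2  -8.02 14.18]
cap 20 [0.56850819 0.20475052 0.16734291]
t 10.8 p [0.5215 0.1942 0.2988] yaw -11.61 w 0.648 now-axes cm [ 3.11 -8.06 14.18] | 16.6
turn -0.0106 axes after cm [ 3.2  -8.02 14.18]
```

View pics/c4.png

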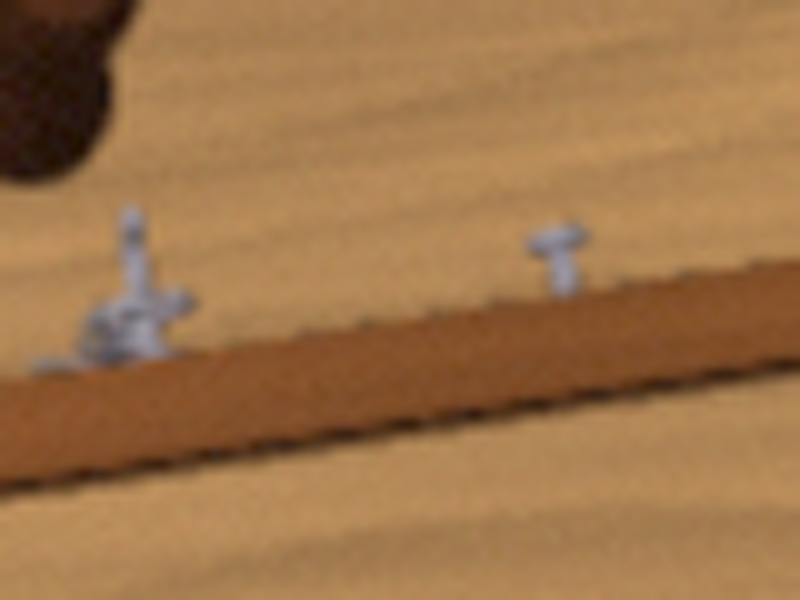

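Screw head at px (405.8,204) and shank at (406.3,208.5). The hook is at (363,207). The screw is the middle fitting.

```bash
python3 -m crank '[{"x":1.6,"y":-4,"z":0,"turn":-0.01},{"x":1.6,"y":-4,"z":0,"turn":0},{"x":0,"y":0,"z":2,"turn":0},{"x":0,"y":0,"z":2,"turn":0},{"x":0,"y":0,"z":2,"turn":0}]' 35
python3 - <<'E'
from h import *
for u,v in((405.8,204),(406.3,208.5)):print(pix('top',u,v,.2))
print(pix('top',406.5,209.3,.214))
o=np.array([.4405,-.2060]);a=np.radians(3.23);n=np.array([np.cos(a),np.sin(a)]);t=np.array([-n[1],n[0]])
for u,v in((405.8,204),(406.3,208.5)):
  q=pix('top',u,v,.2)[:2]-o;print('rail s,t',q@n,q@t)
# far edge of rail by gradient between clean columns
p,d=np.load('top2.npz').values();W=cloud('top',d)
E_=[]
g=p[:,:,1].astype(float)
for u in list(range(376,400,2))+list(range(412,436,2)):
  c=g[196:222,u];
  r=196+np.argmin(np.diff(cv2.GaussianBlur(c[:,None],(1,3),0)[:14,0]))+.5; E_.append(pix('top',u,r,.214)[:2])
E_=np.array(E_);f=np.polyfit(E_[:,1],E_[:,0],1);print('edge x(y)',f,np.polyval(f,-.206),np.degrees(np.arctan(-f[0])),np.std(E_[:,0]-np.polyval(f,E_[:,1])))
go(.449,.241,.157,-11)
E
```

```text
time: 11.3
tool_pos: [0.4487, 0.241, 0.2383]
tool_rot: [0.0, 0.768, 0.641, 0.001]
contact_force: [0.4, 0.4, -0.7]
gripper_width: 0.349
grasp_force: 0.0
[ 0.4553758  -0.20594741  0.2       ]
[ 0.44442758 -0.20555683  0.2       ]
[ 0.43969244 -0.20269952  0.214     ]
rail s,t 0.014855132936195687 -0.0007856635087517834
rail s,t 0.00394630876282556 0.00022116733850318932
edge x(y) [0.17643446 0.48587046] 0.4495249593701256 -10.005972583534625 0.006087006034002322
t 11.3 p [0.4487 0.241  0.2383] yaw -10.31 w 0.349 now-axes cm [-0.01  0.01  8.13] | 8.1
turn 0.012 axes after cm [-0.01  0.01  8.13]
```

```bash
python3 -m crank '[{"x":0,"y":0,"z":3,"turn":0.01},{"x":0,"y":0,"z":2.5,"turn":0},{"x":0,"y":0,"z":1.6,"turn":0},{"x":0,"y":0,"z":1,"turn":0},{"x":0,"y":0,"z":0,"turn":0}]'
python3 -m crank '[{"x":0,"y":0,"z":0,"turn":0},{"x":0,"y":0,"z":0,"turn":0},{"x":0,"y":0,"z":0,"turn":0},{"x":0,"y":0,"z":0,"turn":0},{"x":0,"y":0,"z":0,"turn":0}]' 0
python3 -c "
from h import *
print(pose()[1],pose()[3],manip.state()['contact_force'],manip.state()['gripper_width'])"
```

```text
time: 11.8
tool_pos: [0.4484, 0.2404, 0.156]
tool_rot: [-0.0, 0.772, 0.636, -0.001]
contact_force: [-0.5, 0.0, 0.7]
gripper_width: 0.351
grasp_force: 0.0
time: 12.3
tool_pos: [0.4499, 0.241, 0.1586]
tool_rot: [0.0, 0.772, 0.636, 0.001]
contact_force: [-0.3, 0.8, 5.6]
gripper_width: 0.093
grasp_force: 61.0
[0.44988339 0.24103189 0.15860239] -11.07713665732313 [-0.26046146  0.82120973  5.64449496] 0.09311390340017975
```

```bash
python3 -m crank '[{"x":0,"y":0,"z":-1,"turn":0},{"x":0,"y":0,"z":-2,"turn":0},{"x":0,"y":0,"z":-3,"turn":0},{"x":0,"y":0,"z":-4,"turn":0},{"x":0,"y":0,"z":-4,"turn":0}]'
python3 -m crank '[{"x":0,"y":0,"z":-4,"turn":0},{"x":0,"y":0,"z":-2,"turn":0},{"x":0,"y":0,"z":0,"turn":0},{"x":0,"y":0,"z":0,"turn":0}]'
python3 - <<'E'
from h import *
a=np.radians(3.23);n=np.array([np.cos(a),np.sin(a)]);t=np.array([-n[1],n[0]]);q=np.array([.4405,-.206])+.06*n
p,d=grab('top','top3');W=cloud('top',d)
go(*q,.36,3.23)
s,P,M,yaw=pose()
w=W.reshape(-1,3);w=w[np.isfinite(w[:,0])]
l=(w-P)@M   # tool axes: x width, z down
k=(abs(l[:,0])<.08)&(abs(l[:,1])<.012)&(l[:,2]>-.05)&(l[:,2]<.15);b=l[k]
side=b[(abs(b[:,0])>.03)]
print(len(side),'x ext',np.percentile(side[:,0],[.5,99.5]),'top z',np.percentile(side[:,2],[1,5]))
top=side[side[:,2]<-.015]
for r in(top[top[:,0]>0],top[top[:,0]<0]): print(len(r),r.mean(0),r.min(0),r.max(0))
E
```

```text
time: 12.8
tool_pos: [0.4478, 0.2403, 0.2971]
tool_rot: [-0.001, 0.772, 0.636, -0.002]
contact_force: [0.7, 0.2, -2.0]
gripper_width: 0.095
grasp_force: 60.0
time: 13.2
tool_pos: [0.4484, 0.2405, 0.3558]
tool_rot: [-0.0, 0.772, 0.636, -0.001]
contact_force: [0.0, 0.1, -2.4]
gripper_width: 0.092
grasp_force: 60.1
t 13.25 p [0.4481 0.2404 0.3545] yaw -11.08 w 0.093 now-axes cm [-42.47  13.65  -0.51] | 44.6
turn -0.2498 axes after cm [-44.52   2.72  -0.51]
263 x ext [-0.06020093  0.03414822] top z [-0.03158899 -0.02995368]<stdin>:12: RuntimeWarning: Mean of empty slice.
  ret = um.true_divide(
Traceback (most recent call last):
ValueError: zero-size array to reduction operation minimum which has no identity
```

```bash
python3 -m crank '[{"x":0,"y":0,"z":-1.5,"turn":-0.125},{"x":0,"y":0,"z":-1.5,"turn":-0.125},{"x":-2.5,"y":0.3,"z":0,"turn":0},{"x":-4,"y":0.3,"z":0,"turn":0},{"x":-5,"y":0.3,"z":0,"turn":0}]'
python3 -m crank '[{"x":-5,"y":0.3,"z":0,"turn":0},{"x":-5,"y":0.3,"z":0,"turn":0},{"x":-5,"y":0.3,"z":0,"turn":0},{"x":-5,"y":0.3,"z":0,"turn":0},{"x":-5,"y":0.3,"z":0,"turn":0}]'
python3 -m crank '[{"x":-4,"y":0.3,"z":0,"turn":0},{"x":-2.5,"y":0,"z":0,"turn":0},{"x":-1.5,"y":0,"z":0,"turn":0},{"x":0,"y":0,"z":0,"turn":0},{"x":0,"y":0,"z":0,"turn":0}]'
python3 - <<'E'
from h import *
a=np.radians(3.23);n=np.array([np.cos(a),np.sin(a)]);t=np.array([-n[1],n[0]]);q=np.array([.4405,-.206])+.045*n
p,d=grab('top','top4');p,d=grab('side','side4')
go(*q,.2566,3.23)
cv2.imwrite('pics/c5.png',cv2.resize(p[150:350,260:460],None,fx=3,fy=3,interpolation=2)[:,:,::-1])
E
```

```text
time: 13.75
tool_pos: [0.4635, 0.126, 0.3838]
tool_rot: [-0.002, 0.686, 0.728, -0.002]
contact_force: [0.8, -0.8, -1.1]
gripper_width: 0.094
grasp_force: 60.0
time: 14.25
tool_pos: [0.4925, -0.1236, 0.3838]
tool_rot: [-0.002, 0.687, 0.727, -0.001]
contact_force: [1.1, 0.4, -1.3]
gripper_width: 0.094
grasp_force: 60.0
time: 14.75
tool_pos: [0.5007, -0.2007, 0.3857]
tool_rot: [-0.001, 0.687, 0.727, 0.0]
contact_force: [-0.1, 0.9, -0.5]
gripper_width: 0.094
grasp_force: 60.0
t 14.85 p [ 0.5009 -0.2003  0.3867] yaw 3.34 w 0.098 now-axes cm [-0.24 -1.57 13.01] | 13.1
turn 0.0019 axes after cm [-0.24 -1.57 13.01]
```

View pics/c5.png

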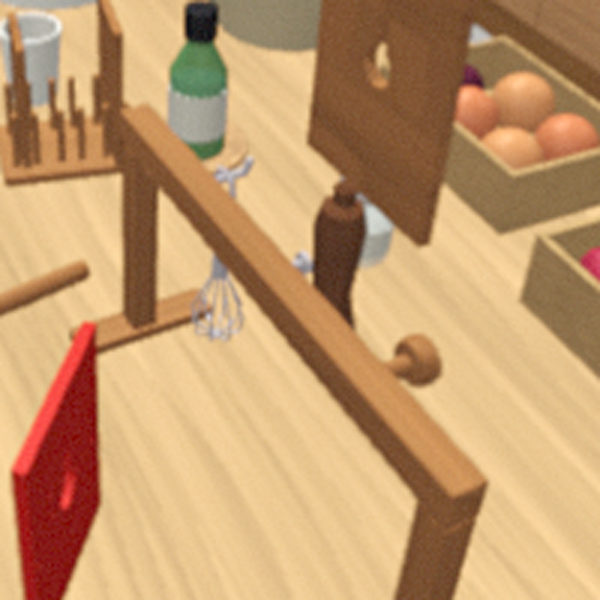

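The board is held upright with its keyhole at crop (377,65). The screw tip is at crop (302,262). The bottle stands on the trivet and the whisk and mill are unmoved. Checking the projections against these pixels.

```bash
python3 - <<'E'
from h import *
def proj(n,X):
    c=manip.camera_model(n);T=np.array(c['world_to_cam']);return cv2.projectPoints(np.atleast_2d(X).astype(float),cv2.Rodrigues(T[:3,:3])[0],T[:3,3],np.array(c['mtx']),np.array([c['k1'],0,0,0.]))[0][:,0]
a=np.radians(3.23);n=np.array([np.cos(a),np.sin(a),0]);t=np.array([-n[1],n[0],0]);o=np.array([.4405,-.206,0])
print('screw head',proj('side',o+.017*n+[0,0,.2]),'top cam',proj('top',o+.015*n+[0,0,.2]))
s,P,M,y=pose()
tt=M[:,0]*-1;print(tt,t)
U=np.array([0,0,1.])
bl=P-(.1466)*U; pts={'botL':bl+.06*tt-.0045*n,'botR':bl-.06*tt-.0045*n}
for k,v in pts.items():print(k,proj('side',v))
# hole outline synth
ang=np.linspace(0,2*np.pi,60);c0=bl+.09*U
p,d=np.load('side4.npz').values()
m=np.zeros((400,640),np.uint8)
f=lambda off:np.vstack([c0+off*n+.012*(np.cos(g)*t+np.sin(g)*U) for g in ang if not(1.15<g<1.99)])
def poly(off):
    A=[c0+off*n+.012*(np.cos(g)*t+np.sin(g)*U) for g in np.linspace(np.pi/2+.43,2*np.pi+np.pi/2-.43,50)]
    A+= [c0+off*n+x*t+z*U for x,z in((.005,.029),(.003,.033),(-.003,.033),(-.005,.029))]
    q=np.zeros((4000,6400),np.uint8);cv2.fillPoly(q,[(proj('side',np.array(A))*10+5).astype(np.int32)],1);return q
q=poly(-.0045)&poly(.0045);v,u=np.nonzero(q);print('pred hole centroid',u.mean()/10-.5,v.mean()/10-.5,len(u)/100)
g=cv2.resize(p,None,fx=10,fy=10,interpolation=2).astype(float).sum(2)
roi=np.s_[1550:1850,3750:3980]
h=(g[roi]>330);nn,l,st,ce=cv2.connectedComponentsWithStats(h.astype(np.uint8))
for i in range(1,nn):
  if st[i,4]>300: print('meas',st[i,:4]/10+[375,155,0,0],st[i,4]/100,ce[i]/10+[375,155])
print('pred bbox',u.min()/10,v.min()/10,(u.max()-u.min())/10,(v.max()-v.min())/10)
E
```

```text
screw head [[360.29974178 237.90592359]] top cam [[405.46369815 203.99202381]]
[ 5.82423419e-02 -9.98302284e-01 -6.16354044e-04] [-0.05634428  0.9984114   0.        ]
botL [[399.34067837 233.43409636]]
botR [[361.8809729  198.25823498]]
pred hole centroid 387.67680662667806 171.26249642959155 35.01
meas [383.  164.    7.4  15.5] 71.91 [386.96359338 172.28240857]
pred bbox 386.1 165.2 4.2 13.0
```

Everything agrees within about 1 px. Lowering to bring the entry to screw height, 45 mm out.

```bash
python3 -m crank '[{"x":-0.2,"y":-0.8,"z":2,"turn":0},{"x":0,"y":-0.8,"z":3.5,"turn":0},{"x":0,"y":0,"z":3.5,"turn":0},{"x":0,"y":0,"z":2.5,"turn":0},{"x":0,"y":0,"z":1.5,"turn":0}]'
python3 -m crank '[{"x":0,"y":0,"z":0,"turn":0},{"x":0,"y":0,"z":0,"turn":0},{"x":0,"y":0,"z":0,"turn":0}]'
python3 - <<'E'
from h import *
a=np.radians(3.23);n=np.array([np.cos(a),np.sin(a)])
print(manip.state()['contact_force']);go(*(np.array([.4405,-.206])+.0075*n),.2566,3.23)
p,d=grab('side','side5')
cv2.imwrite('pics/c6.png',cv2.resize(p[160:290,310:430],None,fx=5,fy=4.6,interpolation=2)[:,:,::-1])
E
```

```text
time: 15.35
tool_pos: [0.4843, -0.2027, 0.2543]
tool_rot: [-0.002, 0.686, 0.727, -0.0]
contact_force: [0.9, 0.5, -1.1]
gripper_width: 0.093
grasp_force: 59.9
time: 15.65
tool_pos: [0.4861, -0.2048, 0.2593]
tool_rot: [0.002, 0.687, 0.727, 0.0]
contact_force: [0.6, 0.2, -1.0]
gripper_width: 0.085
grasp_force: 59.9
[ 0.57790632  0.20305918 -0.99471132]
t 15.65 p [ 0.4861 -0.2048  0.2593] yaw 3.27 w 0.085 now-axes cm [ 0.14 -3.81  0.26] | 3.8
turn 0.0007 axes after cm [ 0.14 -3.81  0.26]
```

View pics/c6.png

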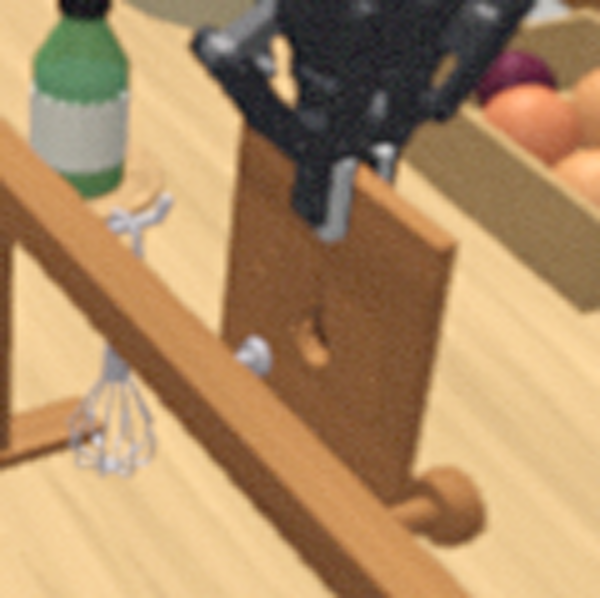

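The board's entry at crop (315,345) faces the screw head at (255,355). Moving in.

```bash
python3 -m crank '[{"x":0.1,"y":-0.5,"z":0.2,"turn":0},{"x":0,"y":-0.8,"z":0,"turn":0},{"x":0,"y":-0.5,"z":0,"turn":0},{"x":0,"y":0,"z":0,"turn":0}]'
python3 -m crank '[{"x":0,"y":-0.4,"z":0,"turn":0},{"x":0,"y":-0.4,"z":0,"turn":0},{"x":0,"y":0,"z":0,"turn":0}]'
python3 -m crank '[{"x":0,"y":-0.4,"z":0,"turn":0},{"x":0,"y":-0.4,"z":0,"turn":0},{"x":0,"y":0,"z":0,"turn":0}]'
python3 - <<'E'
from h import *
a=np.radians(3.23);n=np.array([np.cos(a),np.sin(a)])
print(manip.state()['contact_force']);go(*(np.array([.4405,-.206])+.0075*n),.2566,3.23)
E
```

```text
time: 16.1
tool_pos: [0.4663, -0.2046, 0.255]
tool_rot: [0.0, 0.687, 0.727, -0.0]
contact_force: [0.2, 0.2, -1.5]
gripper_width: 0.095
grasp_force: 60.0
time: 16.4
tool_pos: [0.4587, -0.205, 0.2549]
tool_rot: [-0.0, 0.687, 0.727, -0.0]
contact_force: [0.5, -0.4, -1.4]
gripper_width: 0.092
grasp_force: 60.0
time: 16.7
tool_pos: [0.4507, -0.2054, 0.2549]
tool_rot: [-0.0, 0.687, 0.727, -0.0]
contact_force: [-0.0, 0.6, -1.4]
gripper_width: 0.093
grasp_force: 60.0
[-0.04016784  0.60371408 -1.41784364]
t 16.7 p [ 0.4507 -0.2054  0.2549] yaw 3.23 w 0.093 now-axes cm [ 0.   -0.27 -0.17] | 0.3
turn 0.0 axes after cm [ 0.   -0.27 -0.17]
```

```bash
python3 -m crank '[{"x":0,"y":-0.2,"z":0,"turn":0},{"x":0,"y":-0.1,"z":0,"turn":0},{"x":0,"y":0,"z":0,"turn":0}]' | egrep 'pos|contact'
python3 -m crank '[{"x":0,"y":0,"z":0.5,"turn":0},{"x":0,"y":0,"z":0.5,"turn":0},{"x":0,"y":0,"z":0,"turn":0}]'| egrep 'pos|contact'
python3 -m crank '[{"x":0,"y":0,"z":0.5,"turn":0},{"x":0,"y":0,"z":0.5,"turn":0},{"x":0,"y":0,"z":0,"turn":0}]'| egrep 'pos|contact'
python3 -m crank '[{"x":0,"y":0,"z":0.3,"turn":0},{"x":0,"y":0,"z":0.3,"turn":0},{"x":0,"y":0,"z":0,"turn":0}]'| egrep 'pos|contact'
```

```text
tool_pos: [0.448, -0.2056, 0.2549]
contact_force: [0.3, 0.5, -1.7]
tool_pos: [0.4476, -0.2052, 0.2434]
contact_force: [0.3, -0.2, -2.1]
tool_pos: [0.4477, -0.2053, 0.2336]
contact_force: [-0.6, 0.4, -1.8]
tool_pos: [0.4478, -0.2055, 0.2283]
contact_force: [0.1, -0.1, -2.0]
```

```bash
for i in 1 2; do python3 -m crank '[{"x":0,"y":0,"z":0.15,"turn":0},{"x":0,"y":0,"z":0,"turn":0},{"x":0,"y":0,"z":0,"turn":0}]'| egrep 'pos|contact';done
python3 - <<'E'
from h import *
p,d=grab('side','side6')
cv2.imwrite('pics/c7.png',cv2.resize(p[160:290,310:430],None,fx=5,fy=4.6,interpolation=2)[:,:,::-1])
E
```

```text
tool_pos: [0.4481, -0.2056, 0.2275]
contact_force: [-0.4, -0.8, -1.0]
tool_pos: [0.4481, -0.2056, 0.2258]
contact_force: [-0.0, 0.4, -2.0]
```

View pics/c7.png

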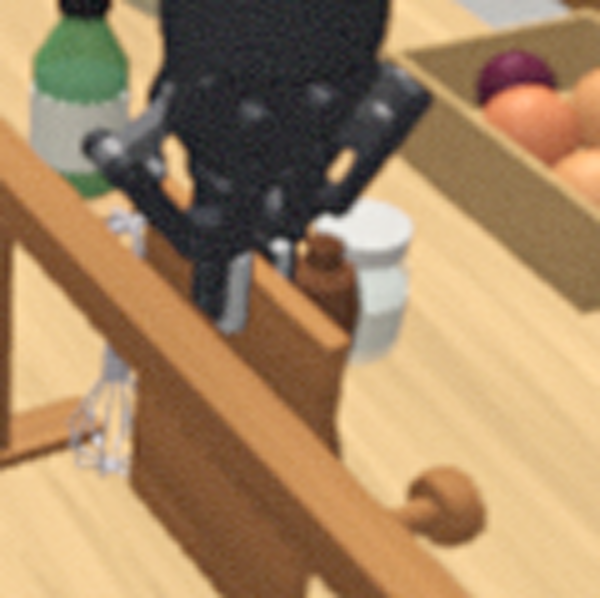

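The board is close behind the rail with its top above the bar. Lowering until it seats.

```bash
for i in 1 2 ; do python3 -m crank '[{"x":0,"y":0,"z":0.1,"turn":0},{"x":0,"y":0,"z":0,"turn":0},{"x":0,"y":0,"z":0,"turn":0}]'| egrep 'pos|contact';done
```

```text
tool_pos: [0.4482, -0.2057, 0.2254]
contact_force: [-0.5, 0.1, 2.1]
tool_pos: [0.4483, -0.2057, 0.2253]
contact_force: [-2.0, 2.5, 4.8]
```

Seated at 0.2254, as predicted. Releasing.

```bash
python3 -m crank '[{"x":0,"y":0,"z":-0.1,"turn":0},{"x":0,"y":0,"z":0,"turn":0},{"x":0,"y":0,"z":0,"turn":0},{"x":0,"y":0,"z":0,"turn":0},{"x":0,"y":0,"z":0,"turn":0}]' 30
python3 -m crank '[{"x":0,"y":0,"z":-0.5,"turn":0},{"x":0,"y":0,"z":-1,"turn":0},{"x":0,"y":0,"z":-3,"turn":0},{"x":0,"y":0,"z":-5,"turn":0},{"x":0,"y":0,"z":-5,"turn":0}]'
python3 -m crank '[{"x":0,"y":-4,"z":-2,"turn":0},{"x":0,"y":-4,"z":0,"turn":0},{"x":0,"y":0,"z":0,"turn":0},{"x":0,"y":0,"z":0,"turn":0},{"x":0,"y":0,"z":0,"turn":0}]'
python3 - <<'E'
from h import *
p,d=grab('side','side7');q,e=grab('top','top7')
W=cloud('top',e).reshape(-1,3)
k=(W[:,2]>.235)&(W[:,2]<.265)&(np.hypot(W[:,0]-.447,W[:,1]+.206)<.08);print('board top',k.sum(),np.median(W[k],0),cv2.minAreaRect((W[k,:2]*1000).astype(np.float32)))
b=W[k];f=np.polyfit(b[:,1],b[:,2],1);print('roll slope',f)
k=(W[:,2]>.155)&(W[:,2]<.18)&(np.hypot(W[:,0]-.572,W[:,1]-.197)<.04);print('cap',k.sum(),cv2.minEnclosingCircle((W[k,:2]*1000).astype(np.float32)),np.median(W[k],0))
cv2.imwrite('pics/c8.png',np.hstack([cv2.resize(p[140:290,290:430],(400,430)),cv2.resize(q[150:270,210:470],(390,430))])[:,:,::-1])
E
```

```text
time: 19.65
tool_pos: [0.448, -0.2055, 0.2246]
tool_rot: [-0.0, 0.687, 0.727, -0.0]
contact_force: [0.1, -0.1, 0.3]
gripper_width: 0.297
grasp_force: 0.0
time: 20.15
tool_pos: [0.4476, -0.2053, 0.3717]
tool_rot: [-0.0, 0.687, 0.727, -0.0]
contact_force: [0.4, 0.2, -0.0]
gripper_width: 0.297
grasp_force: 0.0
time: 20.65
tool_pos: [0.3685, -0.21, 0.3899]
tool_rot: [-0.0, 0.687, 0.727, 0.0]
contact_force: [0.2, -0.4, 0.5]
gripper_width: 0.302
grasp_force: 0.0
board top 209 [ 0.44389441 -0.18820025  0.25194014] ((444.9345703125, -189.38848876953125), (10.289176940917969, 91.02770233154297), 4.017327785491943)
roll slope [-0.04007322  0.24280851]
cap 152 ((572.017822265625, 191.53985595703125), 17.778881072998047) [0.56979139 0.1913201  0.16661308]
```

View pics/c8.png

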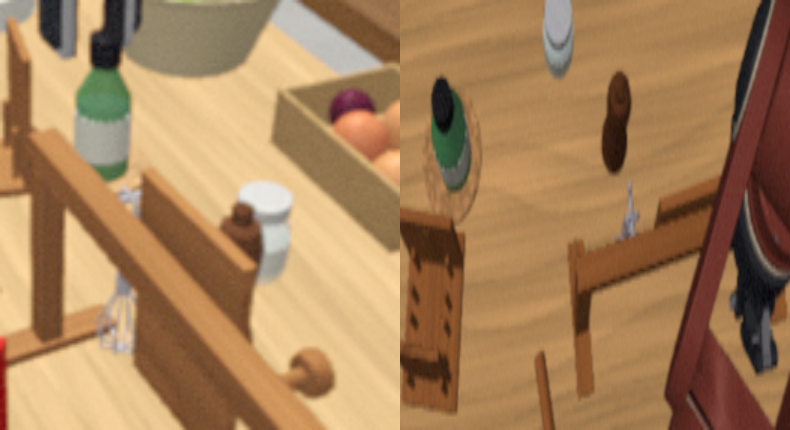

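The board hangs straight on the screw and the bottle stands on the trivet about 6 mm off centre. The bystanders are where they were and the arm is clear. Handing in.

```bash
python3 -c "
from plant import manip
print(manip.job_done())"
```

```text
the job is handed in; nothing more can be done
None
```

The bottle stands upright and released on the trivet, about 6 mm off its centre, the keyhole board hangs released on the screw, and the job was handed in after about 21 s of robot time; `job_done` returned no verdict.

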